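# Find the rocking corner of a grinder mounting plate and press its shim leaf flat

### The job

One corner of the grinder's mounting plate rocks: with a fingertip, press down on the round boss of one corner after another until you find the one that sinks. Then press the hinged shim leaf beside that corner down until it lies flat and holds the corner down; leave the other three leaves standing up. Only press, do not grip, lift or shift the plate, and leave the jar and the tools alone.

Things in the scene. Friction and masses are not known exactly. Their poses are not given: they have to be found in the camera images.
- board: fixed plywood board on the bench, 200 (x) x 430 (y) x 12 mm; origin at the centre of its underside, x pointing away from the robot. It carries the plate, on four pads hidden under its corners, and 180 mm to either side of its centre line the steel hinge brackets (49 mm above the bench) of the shim leaves.
- plate: loose grey plate 180 (x) x 260 (y) x 14 mm, 1.8 kg, lying level, aligned and centred on the board, its underside (origin at its centre) 30 mm above the bench. One hidden corner pad, a different one each run, is springy: there the boss sinks 6 mm under a finger (starts at 1 N, hard stop after 3 N) and springs back; the other corners give under 1 mm. It cannot be told by looking.
- corner_a (a point): centre of the top of the round boss (30 mm across, 2 mm high) on the plate corner near the robot, left (+y): the place to press when testing that corner; 46 mm above the bench at rest, at x -65, y +88 mm from the plate's centre in its own axes
- corner_b (a point): centre of the top of the round boss (30 mm across, 2 mm high) on the plate corner near, right (-y): the place to press when testing that corner; 46 mm above the bench at rest, at x -65, y -88 mm from the plate's centre in its own axes
- corner_c (a point): centre of the top of the round boss (30 mm across, 2 mm high) on the plate corner far, left: the place to press when testing that corner; 46 mm above the bench at rest, at x +65, y +88 mm from the plate's centre in its own axes
- corner_d (a point): centre of the top of the round boss (30 mm across, 2 mm high) on the plate corner far, right: the place to press when testing that corner; 46 mm above the bench at rest, at x +65, y -88 mm from the plate's centre in its own axes
- leaf_a_press (a point): place to press the leaf beside corner a (near the robot, left (+y)): on its upper face, 54 mm from the hinge. The leaf is a steel tongue 22 wide x 66 long x 3 mm, hinged 43.5 mm above the bench at x -65, y +180 mm in the board's axes, running inward over the plate's edge, its tip up about 70 mm above the bench; flat, its upper face is at 45 mm.
- leaf_a (a joint): angle of leaf a (rad): 0 = up by 0.5 rad, 0.5 = flat (level, hard stop); starts at 0 to 0.1. Stiff hinge: stays where left; about 5 N at its press point moves it, 3 N more as it pushes the springy corner down. Over a sound corner the rib under it meets the plate and stops it at about 0.4; only over the springy one does it reach 0.5, and then holds that corner down.
- leaf_b_press (a point): place to press the leaf beside corner b (near, right (-y)): on its upper face, 54 mm from the hinge. The leaf is a steel tongue 22 wide x 66 long x 3 mm, hinged 43.5 mm above the bench at x -65, y -180 mm in the board's axes, running inward over the plate's edge, its tip up about 70 mm above the bench; flat, its upper face is at 45 mm.
- leaf_b (a joint): angle of leaf b (rad): 0 = up by 0.5 rad, 0.5 = flat (level, hard stop); starts at 0 to 0.1. Stiff hinge: stays where left; about 5 N at its press point moves it, 3 N more as it pushes the springy corner down. Over a sound corner the rib under it meets the plate and stops it at about 0.4; only over the springy one does it reach 0.5, and then holds that corner down.
- leaf_c_press (a point): place to press the leaf beside corner c (far, left): on its upper face, 54 mm from the hinge. The leaf is a steel tongue 22 wide x 66 long x 3 mm, hinged 43.5 mm above the bench at x +65, y +180 mm in the board's axes, running inward over the plate's edge, its tip up about 70 mm above the bench; flat, its upper face is at 45 mm.
- leaf_c (a joint): angle of leaf c (rad): 0 = up by 0.5 rad, 0.5 = flat (level, hard stop); starts at 0 to 0.1. Stiff hinge: stays where left; about 5 N at its press point moves it, 3 N more as it pushes the springy corner down. Over a sound corner the rib under it meets the plate and stops it at about 0.4; only over the springy one does it reach 0.5, and then holds that corner down.
- leaf_d_press (a point): place to press the leaf beside corner d (far, right): on its upper face, 54 mm from the hinge. The leaf is a steel tongue 22 wide x 66 long x 3 mm, hinged 43.5 mm above the bench at x +65, y -180 mm in the board's axes, running inward over the plate's edge, its tip up about 70 mm above the bench; flat, its upper face is at 45 mm.
- leaf_d (a joint): angle of leaf d (rad): 0 = up by 0.5 rad, 0.5 = flat (level, hard stop); starts at 0 to 0.1. Stiff hinge: stays where left; about 5 N at its press point moves it, 3 N more as it pushes the springy corner down. Over a sound corner the rib under it meets the plate and stops it at about 0.4; only over the springy one does it reach 0.5, and then holds that corner down.
- jar: bystander: closed glass jar of 68 mm diameter, 95 mm high, standing on the bench; origin at its foot's centre
- wrench: bystander: steel wrench lying on the bench beyond the plate; origin on its underside
- screwdriver: bystander: screwdriver lying on the bench at the right; origin on its underside

How it is judged:
On the way, in this order (a step that is already met when the one before it is completed fails the run):
1. with all four leaves still up, a finger presses the rocking corner's boss down by at least 3 mm (z of any of corner_a, corner_b, corner_c, corner_d in the frame of board below 0.043 m and contact force between the fingers and plate above 0.5 N and value of joint each of leaf_a, leaf_b, leaf_c, leaf_d below 0.2 rad), for 0.1 s.
2. the shim leaf beside that corner is pressed flat, the others still up (((value of joint leaf_a above 0.46 rad and z of corner_a in the frame of board below 0.043 m and value of joint each of leaf_b, leaf_c, leaf_d below 0.2 rad) or (value of joint leaf_b above 0.46 rad and z of corner_b in the frame of board below 0.043 m and value of joint each of leaf_a, leaf_c, leaf_d below 0.2 rad) or (value of joint leaf_c above 0.46 rad and z of corner_c in the frame of board below 0.043 m and value of joint each of leaf_a, leaf_b, leaf_d below 0.2 rad) or (value of joint leaf_d above 0.46 rad and z of corner_d in the frame of board below 0.043 m and value of joint each of leaf_a, leaf_b, leaf_c below 0.2 rad))), for 0.2 s.
At the end, for the whole second after the job is handed in: The leaf beside the rocking corner lies flat (joint above 0.46) and holds that corner at least 3 mm down, the other three leaves are still up (joints below 0.2), and the plate is at rest within 15 mm of where it lay (((value of joint leaf_a above 0.46 rad and z of corner_a in the frame of board below 0.043 m and value of joint each of leaf_b, leaf_c, leaf_d below 0.2 rad) or (value of joint leaf_b above 0.46 rad and z of corner_b in the frame of board below 0.043 m and value of joint each of leaf_a, leaf_c, leaf_d below 0.2 rad) or (value of joint leaf_c above 0.46 rad and z of corner_c in the frame of board below 0.043 m and value of joint each of leaf_a, leaf_b, leaf_d below 0.2 rad) or (value of joint leaf_d above 0.46 rad and z of corner_d in the frame of board below 0.043 m and value of joint each of leaf_a, leaf_b, leaf_c below 0.2 rad)) and distance of plate from where it was at the start of the episode below 0.015 m and linear speed of plate below 0.02 m/s); the robot touches nothing.
It fails at once if the plate is lifted or shifted (distance of plate from where it was at the start of the episode above 0.02 m or angle between plate's own z axis and vertical above 0.12 rad or z of plate in the frame of board above 0.038 m).
It fails at once if the jar, wrench or screwdriver is moved (distance of any of jar, wrench, screwdriver from where it was at the start of the episode above 0.02 m).
It also fails if it takes over 48 s, if anything falls off the work surface, if the arm or the gripper's body presses on something with over 40 N, if the wrist force passes 120 N, or if a joint passes its speed limit or range.

### The arm

A 6-joint arm with a two-finger parallel gripper is mounted at the origin on the work surface. World frame = base frame: x ahead of the robot, y to its left, z up, the work surface at z = 0. Lengths are in m, angles in rad, forces in N, time in s.
With the tool pointing down it reaches from about 0.325 to 0.775 m from the base axis. Payload 5.5 kg.
Tool frame: the origin (TCP) lies between the finger pads; the fingertips stand 8 mm ahead of it and the grasp point (between the pads) lies 11 mm behind it (tcp_to_tips is the distance from the TCP to the fingertips, in m); z points along the fingers, y is the line along which they close (so a half turn about z gives the same grasp; the last joint's range is limited). The gripper opens to 88 mm and grips with 3 to 60 N. Pads are 20 mm wide; open, the fingers measure 115 mm over their backs; the gripper's body (75 mm by 178 mm) begins 61 mm behind the grasp point.
Start: joints at [1.24, 0.091, 1.231, -0, 1.82, -0.057], TCP at [0.162, 0.578, 0.231] pointing down, gripper open.
Joint ranges: [-2.87, 2.87], [-0.86, 2.18], [0.17, 2.46], [-1.51, 4.65], [0.06, 2.69], [-2.65, 2.65]. Speed limits (rad/s): [2.57, 2.57, 3.01, 3.14, 3.14, 3.14].

### API

Orientations are given as a unit quaternion [w, x, y, z].
In Python, from bench import * gives the robot as it stands. Calls block until the motion is done:
- move_to(position, orientation): joint-space move of the TCP to a pose.
- move_l(position, speed=0.15, orientation=None): straight line of the TCP; orientation=None keeps the orientation; speed is the mean speed in m/s.
- movej(angles): joint-space move.
- gripper_open() and close(): open the fingers fully, or close them until they stop; the grip force is fixed at half the most.
- hold(seconds).
- inverse_kinematics(position, orientation): joint angles nearest the present ones, or None.
- state(): the state.
- get_image(name): name is "side" or "top" or "wrist"; returns a dict with "frame" (480x640x3 uint8, blue, green, red), "depth" (480x640 float32, m along the optical axis (not along the pixel's ray), 0 where there is no reading), "camera_matrix" (3x3 intrinsics, pixels), "k1" (the pictures are not rectified: a ray, as slopes to the right and down, at radius r is drawn at 1 + k1 r^2 times it, then the intrinsics apply), "view" (4x4, takes a point from world to camera coordinates). Camera axes: x right, y up, looking along -z (the intrinsics and any distortion apply to the point x, -y, -z); pixel columns grow to the right and rows downward; lengths in m; the calibration is good to about 2 mm. A picture is of the moment at which its call begins.
A pose or a line that the arm cannot do raises IKError and nothing moves.
- job_done(): hands the job in; it is judged then, once.
The state is a dict: "time": time; "joint_pos": joint angles; "dq": joint speeds; "joint_torque": joint torques, N m; "ee_pos": TCP position; "ee_rot": TCP orientation; "ft_force": force on the tool from outside, world axes, zero at the start; "moment": the same for the moment, N m; "finger_gap": finger opening in m; "finger_force": force on a finger pad.
Only numpy, scipy, OpenCV 4.12 (cv2) and the standard library are available. Lean on these libraries where they do the work, as an engineer would, in place of code of your own. Each camera call takes 0.05 s, during which the arm holds its last target. There are 200 camera calls.

## Working session

There is one attempt and no reset: what is moved stays moved. The work goes in short steps, each a Python script; the robot and the scene stay as the last script left them, time stands still between calls to the robot, and variables do not carry over. Pictures are saved under pics/ and viewed, at most 10 in all, crops included, and the job is handed in when it is done.

```bash
mkdir -p pics; ls; python3 - <<'E'
from bench import *
import cv2,numpy as np
s=state();print(s['time'],s['ee_pos'],s['ee_rot'],s['ft_force'],s['finger_gap'])
for n in ['top','side']:
    d=get_image(n);cv2.imwrite(f'pics/{n}0.png',d['frame']);np.savez(f'{n}0.npz',**d)
    print(d['camera_matrix'],d['k1'],d['view'])
E
```

```text
pics
0.0 [0.16212657 0.57740324 0.22952073] [-1.91359895e-04  1.36452983e-01  9.90646099e-01 -9.24159676e-04] [-0.47199655 -1.15401466 -0.72323219] 0.08781956311187512
[[575.65124684   0.         321.19306713]
 [  0.         575.65124684 242.44113727]
 [  0.           0.           1.        ]] 0.05567040928653471 [[ 0.02339766 -0.9997163  -0.00445649 -0.00408549]
 [ 0.98394589  0.0222392   0.17707596 -0.59755504]
 [-0.17692662 -0.00852811  0.9841871  -1.45484754]
 [ 0.          0.          0.          1.        ]]
[[525.19670027   0.         313.8448932 ]
 [  0.         525.19670027 241.16351713]
 [  0.           0.           1.        ]] 0.015688873808858902 [[ 0.9771326  -0.21260455 -0.0033439  -0.59785398]
 [ 0.14898916  0.67336614  0.72414106 -0.13155726]
 [-0.15170401 -0.70808004  0.68964379 -1.34402783]
 [ 0.          0.          0.          1.        ]]
```

View pics/top0.png

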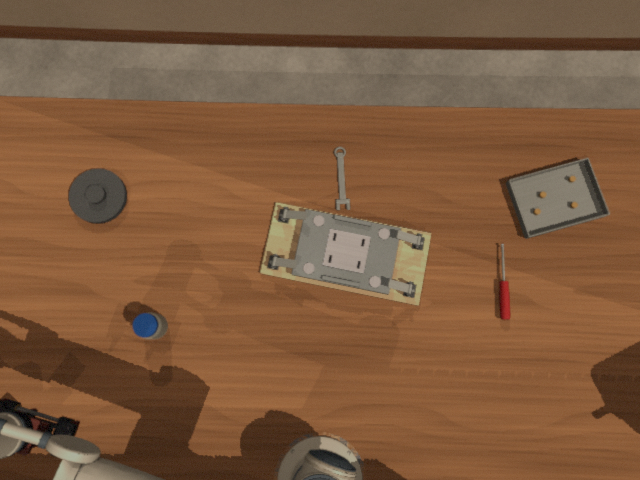

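View pics/side0.png

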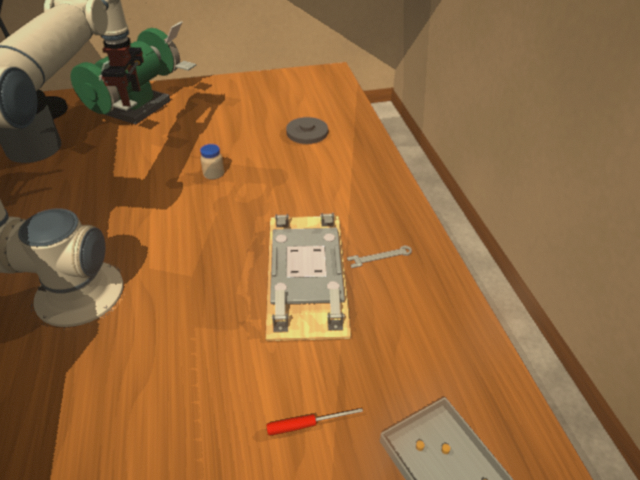

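The top view shows the board with corners at about (275,204), (431,234), (418,304) and (261,273). The bosses are at c (319,220), d (384,233), a (309,268) and b (375,282). The jar is at (147,326), the wrench at (342,180) and the screwdriver at (504,285). The side view shows the same layout. Next I'll fit the pose and check it with an overlay.

```bash
cat > h.py <<'E'
import cv2,numpy as np
from scipy.optimize import least_squares
def proj(d,P):
    P=np.atleast_2d(P).astype(float);V=d['view'];F=np.diag([1.,-1,-1])
    R=F@V[:3,:3];t=F@V[:3,3]
    return cv2.projectPoints(P,cv2.Rodrigues(R)[0],t,d['camera_matrix'],np.array([float(d['k1']),0,0,0]))[0][:,0]
def W(p,L):
    L=np.atleast_2d(L).astype(float);c,s=np.cos(p[2]),np.sin(p[2])
    return np.c_[p[0]+c*L[:,0]-s*L[:,1],p[1]+s*L[:,0]+c*L[:,1],L[:,2]]
BOSS=np.array([[-.065,.088,.046],[-.065,-.088,.046],[.065,.088,.046],[.065,-.088,.046]])
CORN=np.array([[.1,.215,.012],[.1,-.215,.012],[-.1,-.215,.012],[-.1,.215,.012]])
E
python3 - <<'E'
from h import *
d=dict(np.load('top0.npz'));s=dict(np.load('side0.npz'))
px=np.array([[309,268],[375,282],[319,220],[384,233],[275,204],[431,234],[418,304],[261,273]],float)
M=np.r_[BOSS,CORN]
r=least_squares(lambda p:(proj(d,W(p,M))-px).ravel(),[.55,0,-.2],x_scale=[.1,.1,.1])
p=r.x;print(p,np.round(r.fun.reshape(-1,2),1).tolist());np.save('p.npy',p)
print(W(p,BOSS))
# depth check at plate centre / boss
for im,n in((d,'top'),(s,'side')):
    for q in W(p,BOSS):
        u,v=np.round(proj(im,q)[0]).astype(int); zc=-(im['view']@np.r_[q,1])[2]; print(n,u,v,round(im['depth'][v,u]-zc,4))
out=[]
for im,n,(x0,y0,w,h) in((d,'top',(250,190,200,130)),(s,'side',(250,205,120,145))):
    k=4 if n=='top' else 4
    c=cv2.resize(im['frame'][y0:y0+h,x0:x0+w],None,fx=k,fy=k,interpolation=cv2.INTER_CUBIC)
    for u,v in proj(im,W(p,M)): cv2.drawMarker(c,(int((u-x0+.5)*k),int((v-y0+.5)*k)),(0,0,255),0,16,1)
    cv2.imwrite(f'pics/ov_{n}.png',c)
E
```

```text
[ 0.57792466 -0.05721328 -0.17409024] [[-0.3, 0.4], [0.1, -0.4], [-0.5, 0.7], [-0.1, 0.4], [0.5, -1.8], [0.5, -1.6], [1.1, 1.5], [-1.3, 0.7]]
[[ 0.52914984  0.04071535  0.046     ]
 [ 0.49866449 -0.13262433  0.046     ]
 [ 0.65718483  0.01819776  0.046     ]
 [ 0.62669948 -0.15514191  0.046     ]]
top 309 268 -0.0006
top 375 282 -0.0062
top 319 221 0.0001
top 384 233 0.0034
side 281 238 0.0045
side 280 287 0.003
side 329 237 0.0044
side 333 285 -0.0027
```

View pics/ov_top.png

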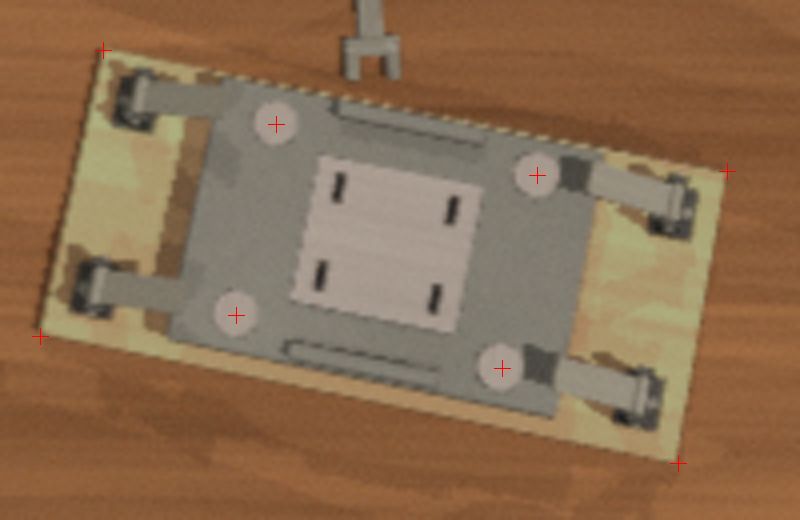

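View pics/ov_side.png

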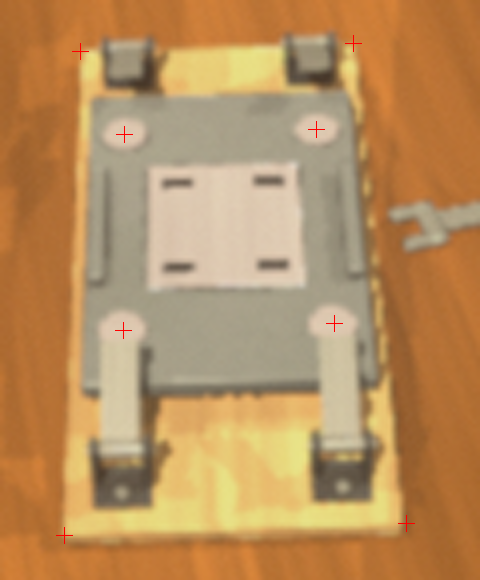

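The overlay agrees in both views: all four boss markers land on the bosses within about 1 px (top crop: a (236,315), b (502,368), c (276,124), d (537,175)). The depth readings match to a few mm. Next I'll close the gripper and probe the corners one by one under guarded motion.

```bash
cat >> h.py <<'E'
from bench import *
p=np.load('p.npy'); h=(np.pi/2+p[2])/2; Q=[0,np.cos(h),np.sin(h),0]
TIP=.008
def fz(): return state()['ft_force'][2]
def go(L,speed=.25):
    move_l(W(p,L)[0]+[0,0,TIP],speed)
def probe(L,z0,z1,step,fmax,v=.03):
    """step the tips down from z0 to z1 (m) at local xy L until fmax; list of (z tip, force)"""
    go([*L,z0],.15);hold(.2);f0=np.mean([fz() for _ in range(3)]);log=[]
    for z in np.arange(z0-step,z1-1e-6,-step):
        go([*L,z],v);s=state();log.append((round((s['ee_pos'][2]-TIP)*1000,1),round(s['ft_force'][2]-f0,1)))
        if log[-1][1]>fmax: break
    return log
E
python3 - <<'E'
from h import *
close();move_to(W(p,[-.065,.084,.12])[0],Q)
s=state();print(s['time'],s['ee_pos'],s['finger_gap'],s['joint_pos'])
print(probe([-.065,.084],.054,.041,.001,6),state()['time'])
go([-.065,.084,.09]);print(state()['time'])
E
```

```text
3.8 [0.52853242 0.03754303 0.12020647] 0.0003438763814536039 [ 6.54847962e-03 -9.20408013e-02  1.60894020e+00  2.38122842e-04
  1.62438902e+00  1.79279350e-01]
[(np.float64(53.3), np.float64(0.6)), (np.float64(51.9), np.float64(-0.3)), (np.float64(50.9), np.float64(0.1)), (np.float64(49.9), np.float64(-0.7)), (np.float64(48.9), np.float64(0.1)), (np.float64(47.9), np.float64(0.8)), (np.float64(46.9), np.float64(-0.5)), (np.float64(46.3), np.float64(1.9)), (np.float64(46.3), np.float64(8.0))] 6.7833
7.1167
```

Corner a is sound: contact at 46.3 mm, then 8 N with no further travel. Next I'll test the others and stop at the one that sinks.

```bash
python3 - <<'E'
from h import *
go([-.065,.06,.09])
for n,L in (('b',[-.065,-.084]),('d',[.065,-.084]),('c',[.065,.084])):
    go([*L,.09]);l=probe(L,.051,.041,.001,6)
    print(n,[(float(a),float(b)) for a,b in l])
    soft=l[-1][0]<42.5
    if soft: hold(.3);print('SOFT',n,state()['ee_pos'][2]-TIP,fz())
    go([*L,.09]);print(state()['time'])
    if soft: break
E
```

```text
b [(50.3, -0.2), (48.9, 0.0), (47.9, -0.1), (46.9, -0.4), (46.4, 2.7), (46.3, 8.3)]
10.5333
d [(50.2, -0.0), (48.8, -1.3), (47.8, -1.5), (46.9, -0.4), (46.4, 1.2), (46.3, 5.6), (46.3, 8.6)]
13.8917
c [(50.3, -1.3), (48.8, 0.3), (47.9, 0.6), (46.9, 0.3), (46.4, 0.6), (45.5, 3.4), (44.5, 3.0), (43.4, 4.3), (42.5, 5.3), (41.7, 4.4)]
SOFT c 0.04177693428389372 5.43342930219107
18.475
```

Corner c sinks; it was held at about 41.7 mm for 0.3 s. Now I'll press leaf c flat.

```bash
python3 - <<'E'
from h import *
L=[.065,.130]
go([*L,.09])
l=probe(L,.074,.0425,.0015,30,.03)
print([(float(a),float(b)) for a,b in l]);hold(.3);print(state()['ee_pos'],state()['time'])
go([*L,.12],.15);go([0,0,.25]);move_to([.4,-.35,.3],Q)
for n in('top','side'):
    d=get_image(n);x0,y0,w,hh=(250,190,200,130) if n=='top' else (250,205,120,145)
    cv2.imwrite(f'pics/e_{n}.png',cv2.resize(d['frame'][y0:y0+hh,x0:x0+w],None,fx=4,fy=4,interpolation=2))
    # depth-based height on the leaf faces
    V=np.linalg.inv(d['view']);K=d['camera_matrix']
    for m,q in zip('abcd',np.array([[-.065,.14],[-.065,-.14],[.065,.14],[.065,-.14]])):
        z=.05
        for _ in range(6):
            P=W(p,[*q,z])[0];u,v=np.round(proj(d,P)[0]).astype(int)
            zc=-(d['view']@np.r_[P,1])[2];k=d['depth'][v,u]/zc
            z=float((V[:3,3]+(P-V[:3,3])*k)[2])
        print(n,m,u,v,round(z,4))
print(state()['time'])
E
```

```text
[(72.5, 0.0), (70.9, -0.9), (70.0, 2.9), (68.5, 5.1), (66.8, 5.7), (65.2, 3.9), (63.4, 3.9), (61.9, 4.0), (60.3, 3.0), (58.8, 4.4), (57.2, 3.2), (55.7, 2.5), (54.2, 2.8), (52.7, 2.7), (51.5, 4.1), (50.2, 5.8), (48.9, 6.5), (47.5, 6.0), (46.1, 7.2), (45.3, 9.2), (45.3, 14.8)]
[0.66458373 0.05897476 0.05324734] 24.8167
top a 289 264 0.0636
top b 396 285 0.0668
top c 299 217 0.0513
top d 404 236 0.063
side a 281 221 0.0599
side b 280 299 0.0636
side c 328 225 0.0408
side d 335 298 0.0591
27.8167
```

View pics/e_top.png

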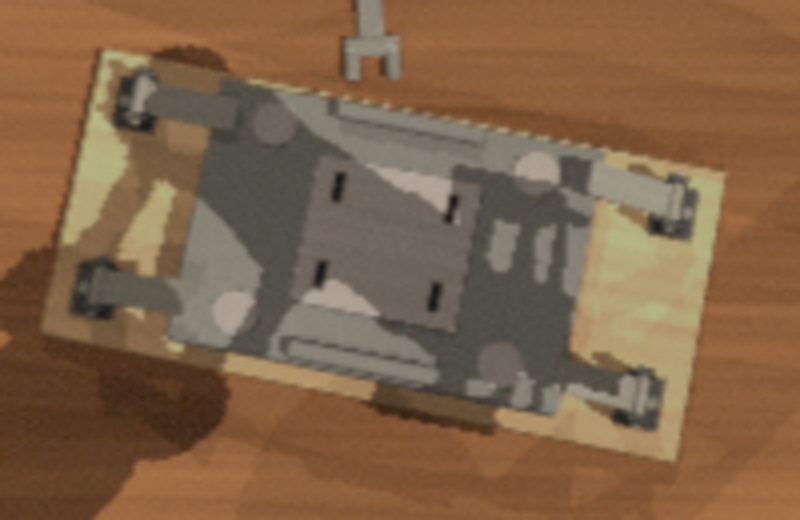

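View pics/e_side.png

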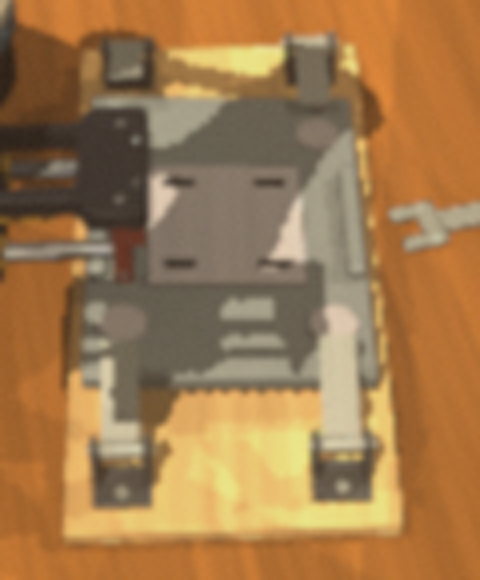

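The pictures show leaf c lying flat over the plate (top crop (190,105), side crop (312,80)). Leaves a, b and d are still up, and the plate and wrench have not moved. The press ended on a hard stop at 45.3 mm, which matches the flat height of 45 mm given the 0.3 mm offset seen on the bosses. The arm is clear, so I'm handing in.

```bash
python3 -c "
from bench import *
hold(.3);print(job_done())"
```

```text
the job is handed in; nothing more can be done
None
```

Corner c (far left) was the rocking one; I pressed its leaf flat, left leaves a, b and d standing, and handed the job in at about 28 s; no verdict was returned.

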